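# Check a brass spindle on V-blocks with a spring-tipped probe

### The job

Lay the brass spindle from the wooden rest level into the two V-notches on the slide track, with its black band in the gap between them, and leave the carriage where it is set. Then take the blue spring-tipped probe out of its green stand and hold it upright with its white tip pressing lightly on top of the black band, the tip pushed about half-way in and never pressed hard; the job finishes while you are still holding it there. Leave the flare nut, valve cap, jar lid and gauge case where they lie.

Things in the scene. Friction and masses are not known exactly. Their poses are not given: they have to be found in the camera images.
- spindle_center (a point): Centre of the brass spindle, a loose round bar 16 mm in diameter and 200 mm long, 0.23 to 0.43 kg, on its axis. x runs along the bar, towards the end nearer the black band. It starts level in the two notches of the wooden rest with its axis 55 mm above the bench.
- spindle: The same spindle; its origin is also the centre of the bar, x along the bar.
- band (a point): Centre, on the bar's axis, of the black band painted all the way round the spindle: 12 mm wide, 25 mm from the bar's centre towards +x of the spindle. The spot to probe is the top of the bar here, 8 mm above this point.
- track: Slotted aluminium slide track, fixed, 250 x 56 x 24 mm; origin at the centre of its underside, x along its length. It carries a grey fixed V-block and the sliding carriage; notches in both run along the track's x axis.
- fixed_notch (a point): Where the spindle's axis lies when seated in the grey fixed V-block: 85 mm above the bench, 60 mm from the track's centre towards -x of the track. The block is 20 mm long along x; the 90-degree notch has its bottom 11.3 mm below this point, its sides rise about 6 mm above it and it is 34 mm wide at the top.
- carriage_notch (a point): Where the spindle's axis lies when seated in the carriage's V-block (same shape and height as the fixed one). It lies 100 to 140 mm from the fixed notch, towards +x of the track.
- carriage: Steel carriage with its V-block, on the track, 44 x 60 mm foot; origin under its centre, 24 mm above the bench, axes as the track's. It slides along the track's x if pushed with more than about 6 N; it must stay as set (within 10 mm).
- rest: Dark wooden rest, fixed, 160 x 64 mm base 14 mm thick; origin at the centre of its underside, x along the spindle it holds. Its two V-rests, each 14 mm long, stand 65 mm either side of the centre and reach 61 mm above the bench, with clear space between them for fingers round the spindle.
- stand: Green block, fixed, 70 x 70 x 45 mm with a vertical 19 mm hole; origin at the centre of its underside. The probe stands in it, its collar on the block's top.
- probe_center (a point): Half-way up the probe's body. The probe is loose, 0.2 kg: a round blue body 26 mm in diameter, from 50 mm below to 50 mm above this point, with a yellow ring near the top, a steel collar 36 mm in diameter and 4 mm thick at its foot, a 13 mm steel nose 22 mm long below, and the white spring tip. z runs up along the probe. It starts upright with this point 95 mm above the bench and is lifted straight up, at least 40 mm, to clear its stand.
- probe: The same probe; origin at the underside of its collar, 50 mm below probe_center, z up along the probe.
- probe_tip (a point): Centre of the flat end of the white tip, 10 mm in diameter; 86 mm below probe_center when not pressed. It moves with the tip.
- plunger (a joint): How far the white tip is pushed into the probe: 0 (out) to 0.010 m (fully in). It takes about 1.6 N to start and 0.4 N more for each mm, so 3.6 N half-way; at the end it is a hard stop.
- flare_nut: Brass flare nut, loose, 28 mm across, 30 mm high; origin at its underside. Bystander.
- valve_cap: Brass check valve cap, loose, 40 mm in diameter, 22 mm high; origin at its underside. Bystander.
- jar_lid: Amber glass jar lid with a knob, loose, 72 mm in diameter, 30 mm high; origin at its underside. Bystander.
- gauge_case: Closed steel pin gauge case, loose, 80 x 130 x 31 mm; origin at its underside. Bystander.
Not all that is in view belongs to the job. There is more than one size of the spindle; the job needs the middle-sized. Of the things like the probe, leave any that is pink; of the rest the smaller one is meant.

How it is judged:
On the way, in this order (a step that is already met when the one before it is completed fails the run):
1. the spindle rests level in both V-notches, let go, with its band between them (angle between the x axis of spindle and the x axis of track, either way round below 0.06 rad and angle between spindle's own x axis and vertical between 1.53 and 1.61 rad and y of spindle_center in the frame of track between -0.004 and 0.004 m and height (world z) of spindle_center between 0.081 and 0.089 m and x of band in the frame of fixed_notch above 0.015 m and x of band in the frame of carriage_notch below -0.015 m and contact force between spindle and carriage above 0.05 N and contact force between spindle and the fingers below 0.1 N and linear speed of spindle below 0.02 m/s), for 0.3 s.
2. the probe is lifted clear of its stand (z of probe_tip in the frame of stand above 0.05 m and contact force between probe and stand below 0.1 N and contact force between probe and the fingers above 1 N), for 0.1 s.
At the end, for the whole second after the job is handed in: Spindle level in both notches (4 mm, 0.06 rad), untouched by fingers, band 15 mm or more inside each notch; gripper holds the probe upright (0.12 rad), still, clear of stand and track, tip on the band (6 mm along, 5 mm across), pushed in 2 to 8.5 mm with 0.8 to 9 N (all of step 1 and x of probe_tip in the frame of spindle between 0.019 and 0.031 m and y of probe_tip in the frame of track between -0.005 and 0.005 m and height (world z) of probe_tip between 0.086 and 0.098 m and angle between probe_center's own z axis and vertical below 0.12 rad and value of joint plunger between 0.002 and 0.0085 m and contact force between probe and spindle between 0.8 and 9 N and contact force between probe and the fingers above 1 N and contact force between probe and track below 0.1 N and contact force between probe and stand below 0.1 N and linear speed of probe below 0.02 m/s); the arm keeps its last pose, push and grip.
It fails at once if the flare nut, valve cap, jar lid or gauge case is moved over 20 mm (distance of any of flare_nut, valve_cap, jar_lid, gauge_case from where it was at the start of the episode above 0.02 m).
It fails at once if the carriage is shifted more than 10 mm (distance of carriage from where it was at the start of the episode above 0.01 m).
It fails at once if the probe is pressed hard (over 20 N) on the spindle (contact force between probe and spindle above 20 N).
It also fails if it takes over 56 s, if anything falls off the work surface, if the arm or the gripper's body presses on something with over 40 N, if the wrist force passes 120 N, or if a joint passes its speed limit or range.

### The arm

A 6-joint arm with a two-finger parallel gripper is mounted at the origin on the work surface. World frame = base frame: x ahead of the robot, y to its left, z up, the work surface at z = 0. Lengths are in m, angles in rad, forces in N, time in s.
With the tool pointing down it reaches from about 0.275 to 0.975 m from the base axis. Payload 8.4 kg.
Tool frame: the origin (TCP) lies between the finger pads; the fingertips stand 8 mm ahead of it and the grasp point (between the pads) lies 11 mm behind it (env.tip_extent is the distance from the TCP to the fingertips, in m); z points along the fingers, y is the direction in which the jaws open and shut (so a half turn about z gives the same grasp; the last joint's range is limited). The gripper opens to 92 mm and grips with 3 to 60 N. Pads are 20 mm wide; open, the fingers measure 128 mm over their backs; the gripper's body (75 mm by 189 mm) begins 69 mm behind the grasp point.
Start: joints at [-1.286, 0.353, 1.633, -0, 1.155, -0.002], TCP at [0.177, -0.599, 0.223] pointing down, gripper open.
Joint ranges: [-2.63, 2.63], [-0.92, 2.1], [0.06, 2.66], [-1.3, 4.44], [0, 2.69], [-3.02, 3.02]. Speed limits (rad/s): [2.22, 2.22, 2.79, 3.14, 3.14, 3.14].

### API

Orientations are given as a rotation vector (axis times angle).
In Python, from cell import observe, capture, camera_info, env gives the robot as it stands. The module is installed in compiled form; this text tells all that it offers.
- The arm moves only by the tool jog_arm, never from a script. Its argument "motion" is a list of rows, each a list of 5 numbers: the gripper command: -1 is fully open, 1 is shut, values between are in proportion, then the shift along the tool's x, y, z in m, then the turn about the tool's z in rad. A call has 1 to 12 rows; each row is the pose to reach, as a shift and turn from the pose measured when the call began, along the tool's axes at that moment; what a row does not reach only later rows make up. A row lasts 1/8 s, in which the tool goes at most 62.5 mm and 10.7 degrees, less where a joint would pass 70% of its speed; a pose out of reach is approached as far as the arm can. A call with a gripper value outside its range is refused whole. The fingers move at their own pace and stop on an object; the grip force is fixed at half the most. Time passes only in rows, so rows that repeat a pose let the fingers close. It gives the time, the measured TCP pose, the force and the opening at its end, in the units of the state.
- observe(): the state, without advancing time (a new reading comes with each control period).
- capture(name): name is "scene" or "top"; returns the picture (420x560x3 uint8, red, green, blue); there is no depth.
- camera_info(name): a dict with "camera_matrix" (3x3 intrinsics, pixels), "eye" and "rotation" of the camera in the world. Camera axes: x right, y down, z forward; pixel columns grow to the right and rows downward; lengths in m; the calibration is good to about 2 mm. A picture is of the moment at which its call begins. camera_info takes no time and is no camera call.
- env.job_done(): hands the job in, once; it reports no verdict.
The state is a dict: "t": time; "joints": joint angles; "joint_vel": joint speeds; "effort": joint torques, N m; "eef_pos": TCP position; "ee_rot": TCP orientation; "ft_force": force on the tool from outside, world axes, zero at the start; "ft_torque": the same for the moment, N m; "opening": opening from 0.0 (shut) to 1.0 (fully open).
Only numpy, scipy, OpenCV 4.12 (cv2) and the standard library are available. Lean on these libraries where they do the work, as an engineer would, in place of code of your own. Each camera call takes 0.05 s, during which the arm holds its last target. There are 200 camera calls.

## Working session

There is one attempt and no reset: what is moved stays moved. The work goes in short steps, Python scripts to look and compute and a tool call to move; the robot and the scene stay as the last step left them, time stands still between calls to the robot, and variables do not carry over. Pictures are saved under pics/ and viewed, about 8 in all and at most 12, crops included, and the job is handed in when it is done.

Besides the shell and the picture viewer there is one more tool, called after "Emit:" by a JSON object that holds its "op" and its "data". jog_arm: Moves the arm, as the interface text tells. Its arguments: {"type":"object","properties":{"motion":{"type":"array","items":{"type":"array","items":{"type":"number"}}}},"required":["motion"]}

```bash
mkdir -p pics
cat > h.py <<'E'
import numpy as np, cv2
from cell import observe, capture, camera_info, env
def save(cam,name,crop=None,s=1):
    im=capture(cam)[:,:,::-1]
    cv2.imwrite(f'pics/{cam}_{name}_raw.png',im)
    if crop: x0,y0,x1,y1=crop; im=im[y0:y1,x0:x1]
    if s!=1: im=cv2.resize(im,None,fx=s,fy=s,interpolation=cv2.INTER_CUBIC)
    cv2.imwrite(f'pics/{name}.png',im)
def ray(cam,u,v):
    c=camera_info(cam); d=np.array(c['rotation'])@np.linalg.inv(c['camera_matrix'])@[u,v,1]
    return np.array(c['eye']),d
def onz(cam,u,v,z):
    e,d=ray(cam,u,v); return e+d*(z-e[2])/d[2]
def proj(cam,p):
    c=camera_info(cam); q=np.array(c['camera_matrix'])@(np.array(c['rotation']).T@(np.array(p)-c['eye'])); return q[:2]/q[2]
E
python3 - <<'E'
from h import *
save('scene','s0',s=1.4); save('top','t0',s=1.4)
for c in('scene','top'): print(camera_info(c))
print(observe())
E
```

```text
{'camera_matrix': array([[518.9727189 ,   0.        , 284.89920264],
       [  0.        , 518.9727189 , 207.18300276],
       [  0.        ,   0.        ,   1.        ]]), 'eye': array([ 0.95019252, -0.83542714,  1.007846  ]), 'rotation': array([-2.30936836, -0.59345211,  0.26184577])}
{'camera_matrix': array([[421.97222947,   0.        , 270.1645893 ],
       [  0.        , 421.97222947, 215.87372787],
       [  0.        ,   0.        ,   1.        ]]), 'eye': array([ 0.33271407, -0.05674816,  1.22071558]), 'rotation': array([-2.11407138,  2.15435702, -0.16186397])}
{'t': 0.1, 'joints': array([-1.28636154e+00,  3.53602281e-01,  1.63406031e+00, -1.32548898e-05,
        1.15525641e+00, -2.40286628e-03]), 'joint_vel': array([-0.00059361, -0.00200431, -0.00147172, -0.00058441, -0.00033457,
       -0.00011089]), 'effort': array([ 1.06278165e-06, -5.94906843e+01, -3.34930122e+01,  6.98585459e-02,
        1.82392937e-02, -2.15313514e-05]), 'eef_pos': array([ 0.17669039, -0.59902467,  0.22192394]), 'ee_rot': array([-3.10803912e+00, -4.48841391e-01,  3.11547547e-04]), 'ft_force': array([ 0.43151763, -0.54149889,  0.01972849]), 'ft_torque': array([ 0.02065659,  0.00529846, -0.02654865]), 'opening': 1.0013223032308936}
```

```bash
sed -i "s/np.array(c\['rotation'\])/cv2.Rodrigues(np.array(c['rotation']))[0]/g" h.py; python3 -c "
from h import *
print(onz('top',270,215,0),onz('scene',285,207,0))"
```

```text
[ 0.53213769 -0.04779226  0.        ] [0.45755286 0.01610431 0.        ]
```

View pics/t0.png

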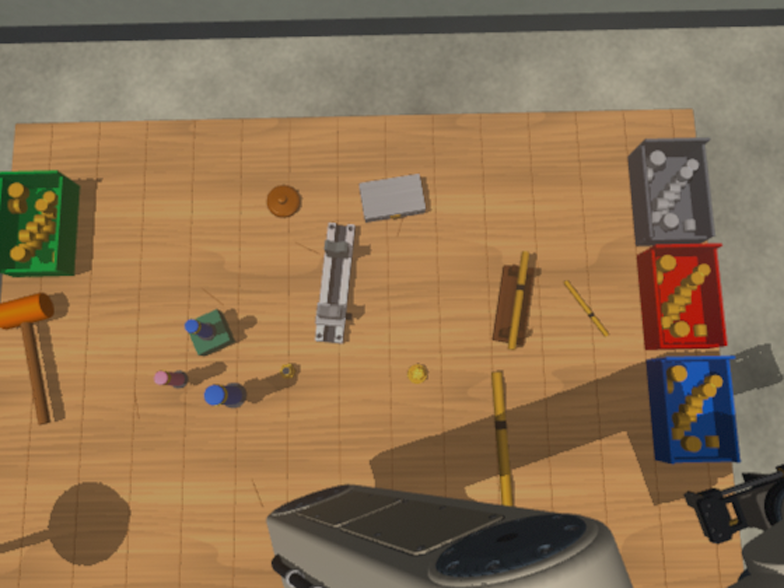

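View pics/s0.png

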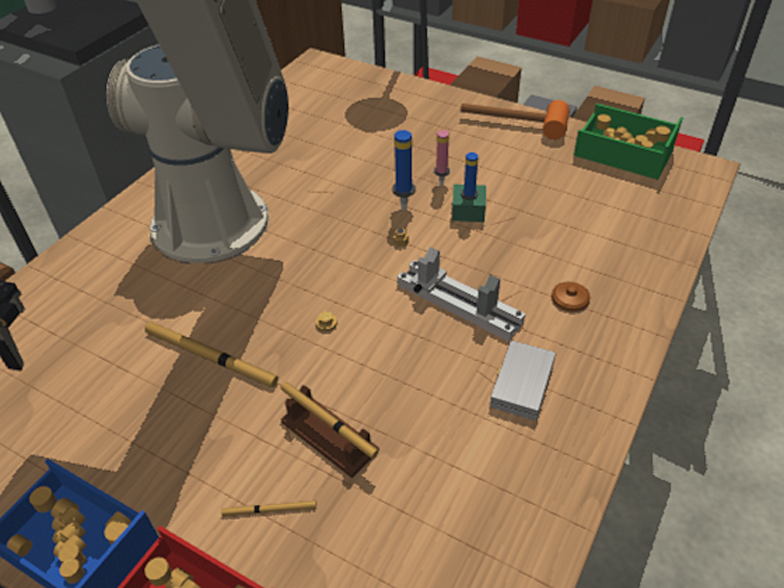

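```bash
cat > comp.py <<'E'
from h import *
def comp(out,items,W=800,H=600):
    c=np.zeros((H,W,3),np.uint8)
    for f,(x0,y0,x1,y1),s,(X,Y) in items:
        im=cv2.resize(cv2.imread(f'pics/{f}_raw.png')[y0:y1,x0:x1],None,fx=s,fy=s,interpolation=cv2.INTER_CUBIC)
        for k in range((x0+9)//10*10,x1,10): cv2.putText(im,str(k),((k-x0)*s,8),0,.3,(255,255,255),1); cv2.line(im,((k-x0)*s,9),((k-x0)*s,14),(255,255,255),1)
        for k in range((y0+9)//10*10,y1,10): cv2.putText(im,str(k),(0,(k-y0)*s+3),0,.3,(255,255,255),1); cv2.line(im,(20,(k-y0)*s),(26,(k-y0)*s),(255,255,255),1)
        h,w=im.shape[:2]; h=min(h,H-Y); w=min(w,W-X); c[Y:Y+h,X:X+w]=im[:h,:w]
    cv2.imwrite(f'pics/{out}.png',c)
E
python3 - <<'E'
from comp import *
comp('c1',[('scene_s0',(275,170,385,245),4,(0,0)),('scene_s0',(195,270,275,345),4,(445,0)),
('top_t0',(220,155,260,250),3,(0,305)),('top_t0',(345,175,390,255),3,(125,305)),('top_t0',(125,215,180,260),4,(265,305)),('scene_s0',(275,85,355,160),3,(490,305))])
E
```

```text
(no output)
```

View pics/c1.png

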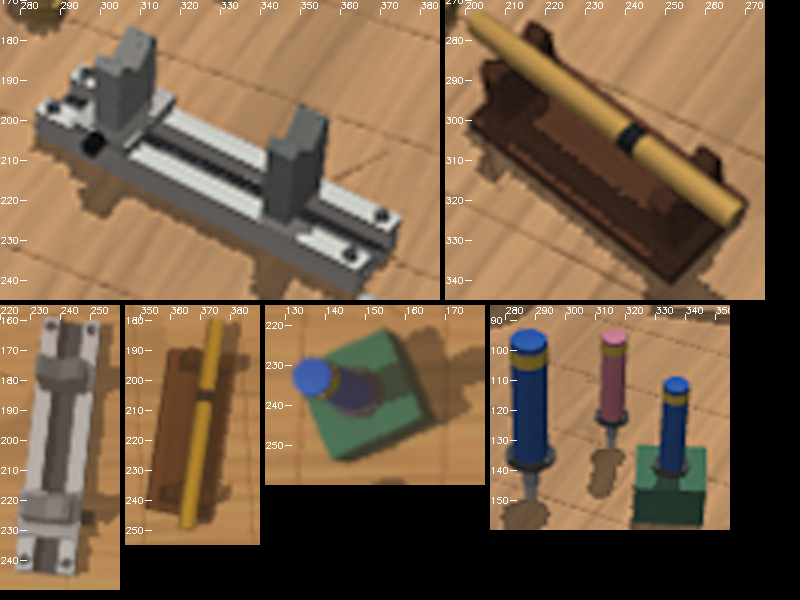

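```bash
cat > fit.py <<'E'
from h import *
from scipy.optimize import least_squares
def fit(obs,x0):  # obs: (cam,u,v,local xyz)
    def r(p):
        c,s=np.cos(p[2]),np.sin(p[2]); out=[]
        for cam,u,v,(X,Y,Z) in obs: out+=list(proj(cam,[p[0]+c*X-s*Y,p[1]+s*X+c*Y,Z])-[u,v])
        return out
    q=least_squares(r,x0,loss='soft_l1'); return q.x,np.round(np.array(r(q.x)).reshape(-1,2),1)
E
python3 - <<'E'
from fit import *
for cam,u,v in (('top',226,243.3),('top',252.7,160)): print(onz(cam,u,v,.024))
a,b,z=.125,.028,.024
# track x points to -x world; y to -y world
o=[('scene',284.2,198.2,(a,b,z)),('scene',293,187.5,(a,-b,z)),('scene',365.5,237.5,(-a,b,z)),('scene',375,224.5,(-a,-b,z)),
('top',226,243.3,(a,-b,z)),('top',244,244.7,(a,b,z)),('top',235,159.3,(-a,-b,z)),('top',252.7,160,(-a,b,z))]
t,r=fit(o,[.5,0,np.pi]); print('track',t,r.tolist())
z=.055
o=[('scene',241.3,304.3,(.025,0,z)),('scene',268.3,323.3,(.1,0,z)),('scene',202.5,275.5,(-.1,0,z)),('top',366,248.3,(-.1,0,z)),('top',371.7,205,(.025,0,z)),('top',374.3,181.4,(.1,0,z))]
s,r=fit(o,[.5,-.25,0]); print('spindle',s,r.tolist())
o=[('scene',337.3,111.3,(0,0,.145)),('top',137,233,(0,0,.145)),('scene',335.3,139.3,(0,0,.047))]
print('probe',fit(o,[.5,.25,0]))
c,sn=np.cos(t[2]),np.sin(t[2])
f=lambda X:np.array([t[0]+c*X,t[1]+sn*X])
print('fixed',f(-.06), [proj(k,[*f(-.06),.091]).round(1) for k in('top','scene')])
for d in (.1,.12,.14): print(d,f(-.06+d),[proj(k,[*f(-.06+d),.091]).round(1) for k in('top','scene')])
E
```

```text
[0.44909272 0.07870394 0.024     ]
[ 6.92837537e-01 -1.22197016e-04  2.40000000e-02]
track [0.57287189 0.03820629 3.0416492 ] [[-2.0, -0.5], [0.9, -1.6], [-1.5, -0.4], [-0.3, -1.1], [0.1, -0.8], [1.6, -0.6], [-0.6, -1.3], [0.7, -0.5]]
spindle [ 0.521511   -0.32840655 -0.17973739] [[0.6, 0.1], [-0.2, 0.0], [-0.8, -0.2], [-0.2, 0.6], [-0.3, -0.1], [0.4, -2.2]]
probe (array([0.47262036, 0.29412214, 0.        ]), array([[-0.5, -0.3],
       [ 0.1, -1.7],
       [-0.4, -0.8]]))
fixed [0.63257248 0.03221966] [array([240. , 174.3]), array([349. , 201.3])]
0.1 [0.5330715  0.04219738] [array([236.6, 209.9]), array([315.1, 185.8])]
0.12 [0.5131713  0.04419292] [array([235.9, 217.2]), array([308.6, 182.9])]
0.14 [0.4932711  0.04618846] [array([235.2, 224.4]), array([302.1, 179.9])]
```

```bash
cat > to.py <<'E'
import sys
from h import *
x,y,z,h=map(float,sys.argv[1:5])
o=observe(); R=cv2.Rodrigues(np.array(o['ee_rot']))[0]
cur=np.arctan2(R[1,0],R[0,0])
print('t',o['t'],'pos',o['eef_pos'].round(4),'head',round(cur,4),'tilt',R[:,2].round(3),'F',o['ft_force'].round(2),'open',round(o['opening'],3))
print('shift',(R.T@(np.array([x,y,z])-o['eef_pos'])).round(4),'turn',round(-(h-cur),4))
E
python3 to.py .5215 -.3284 .15 -.18
```

```text
t 0.1 pos [ 0.1767 -0.599   0.2219] head 0.2868 tilt [-0.     0.001 -1.   ] F [ 0.43 -0.54  0.02] open 1.001
shift [ 0.4073 -0.1619  0.0721] turn 0.4668
```

Emit:
{"op": "jog_arm", "data": {"motion": [[-1,0.05,-0.02,0.0,0.1],[-1,0.1,-0.04,0.0,0.2],[-1,0.16,-0.064,0.0,0.3],[-1,0.21,-0.085,0.0,0.4],[-1,0.27,-0.107,0.0,0.467],[-1,0.32,-0.127,0.02,0.467],[-1,0.37,-0.147,0.04,0.467],[-1,0.407,-0.162,0.06,0.467],[-1,0.407,-0.162,0.072,0.467],[-1,0.407,-0.162,0.072,0.467]]}}

```text
t: 1.35
eef_pos: [0.5201, -0.3282, 0.149]
ee_rot: [-3.127, 0.282, 0.005]
ft_force: [-0.2, 1.3, 0.2]
opening: 1.001
```

```bash
python3 to.py .5215 -.3284 .044 -.18
python3 - <<'E'
from comp import *
save('scene','s1'); save('top','t1')
p=observe()['eef_pos']; print(proj('scene',p),proj('top',p))
comp('c2',[('scene_s1',(170,230,300,360),4,(0,0)),('top_t1',(330,160,410,260),3,(540,0)),('top_t1',(120,210,180,260),4,(540,320))])
E
```

```text
t 1.35 pos [ 0.5201 -0.3282  0.149 ] head -0.1797 tilt [-0.003  0.002 -1.   ] F [-0.17  1.32  0.22] open 1.001
shift [1.80e-03 1.00e-04 1.05e-01] turn 0.0003
[228.88640024 271.96022275] [378.99263258 207.92819498]
```

View pics/c2.png

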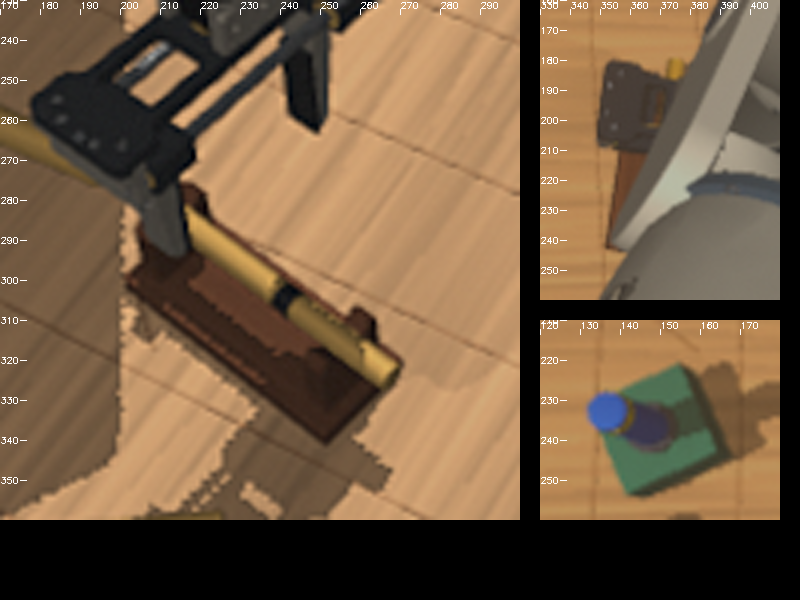

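Emit:
{"op": "jog_arm", "data": {"motion": [[-1,0.002,0,0.05,0],[-1,0.002,0,0.085,0],[-1,0.002,0,0.105,0],[-1,0.002,0,0.105,0],[1,0.002,0,0.105,0],[1,0.002,0,0.105,0],[1,0.002,0,0.105,0],[1,0.002,0,0.105,0],[1,0.002,0,0.105,0],[1,0.002,0,0.105,0]]}}

```text
t: 2.7
eef_pos: [0.5224, -0.3296, 0.0455]
ee_rot: [-3.128, 0.284, 0.001]
ft_force: [-0.6, -0.1, -0.1]
opening: 0.371
```

```bash
python3 to.py .5215 -.3284 .2 -.18
```

```text
t 2.7 pos [ 0.5224 -0.3296  0.0455] head -0.1812 tilt [-0.001  0.001 -1.   ] F [-0.62 -0.13 -0.11] open 0.371
shift [-0.0012 -0.0011 -0.1545] turn -0.0012
```

Emit:
{"op": "jog_arm", "data": {"motion": [[1,0,0,0,0],[1,0,0,0,0],[1,0,0,0,0],[1,0,0,0,0],[1,0,0,0,0],[1,0,0,0,0]]}}

```text
t: 3.45
eef_pos: [0.5224, -0.3293, 0.0454]
ee_rot: [-3.127, 0.284, 0.001]
ft_force: [1.0, 3.8, 1.0]
opening: 0.163
```

Emit:
{"op": "jog_arm", "data": {"motion": [[1,0,0,-0.03,0],[1,0,0,-0.06,0],[1,0,0,-0.1,0],[1,0,0,-0.13,0],[1,0,0,-0.13,0],[1,0,0,-0.13,0]]}}

```text
t: 4.2
eef_pos: [0.5215, -0.3292, 0.1738]
ee_rot: [-3.127, 0.284, 0.004]
ft_force: [-0.1, -0.8, -4.7]
opening: 0.166
```

```bash
python3 - <<'E'
from comp import *
save('scene','s2'); save('top','t2')
p=observe()['eef_pos']; print(p,proj('scene',p),proj('top',p))
comp('c3',[('scene_s2',(170,220,320,320),4,(0,0)),('top_t2',(330,150,410,260),3,(0,405))])
E
python3 -c "
import numpy as np
t=np.array([0.57287,0.03821]);h=3.04165
p=t+.0165*np.array([np.cos(h),np.sin(h)]);print(p,h-np.pi)"
python3 to.py .5565 .0398 .16 -.1
```

```text
[ 0.52137451 -0.32894758  0.17339842] [228.32576763 265.12386197] [381.04856992 205.95240502]
[0.55645234 0.03985631] -0.09994265358979293
t 4.3 pos [ 0.5214 -0.3289  0.1734] head -0.1812 tilt [-0.003  0.003 -1.   ] F [ 0.09 -0.38 -5.06] open 0.165
shift [-0.0319 -0.369   0.0143] turn -0.0812
```

View pics/c3.png

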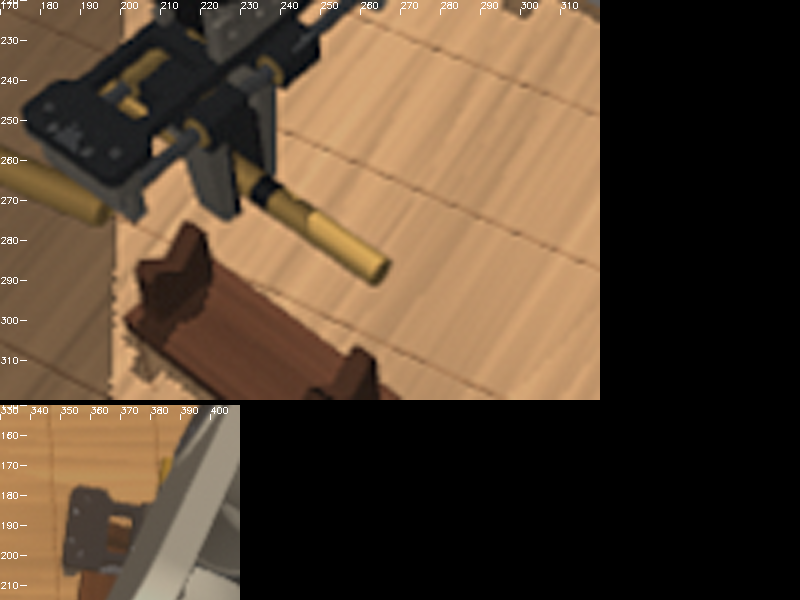

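Run:
```python
from h import *
p=np.array([.5214,-.3289]);
d=np.array([np.cos(.1812),-np.sin(.1812)])
for z in(.182,.184,.186):print(z,[proj('scene',[*(p+X*d),z]).round(1) for X in(.025,.1)])
```

```text
0.182 [array([237. , 268.7]), array([265.3, 288.2])]
0.184 [array([236.9, 268.1]), array([265.3, 287.6])]
0.186 [array([236.8, 267.5]), array([265.2, 287. ])]
```

Emit:
{"op": "jog_arm", "data": {"motion": [[1,-0.004,-0.04,0,0],[1,-0.008,-0.09,0,-0.02],[1,-0.012,-0.14,0,-0.04],[1,-0.016,-0.19,0,-0.06],[1,-0.02,-0.24,0,-0.08],[1,-0.026,-0.29,0,-0.081],[1,-0.032,-0.335,0,-0.081],[1,-0.032,-0.36,0.006,-0.081],[1,-0.032,-0.369,0.014,-0.081],[1,-0.032,-0.369,0.014,-0.081],[1,-0.032,-0.369,0.014,-0.081]]}}

```text
t: 5.68
eef_pos: [0.5561, 0.0388, 0.16]
ee_rot: [-3.135, 0.158, 0.007]
ft_force: [-0.5, -0.8, -4.8]
opening: 0.16
```

```bash
python3 to.py .5565 .0398 .12 -.1
python3 - <<'E'
from comp import *
save('scene','s3'); save('top','t3')
comp('c4',[('scene_s3',(270,150,390,250),4,(0,0)),('top_t3',(210,150,290,260),3,(480,0))],800,400)
E
```

```text
t 5.675 pos [0.5561 0.0388 0.16  ] head -0.101 tilt [-0.004  0.003 -1.   ] F [-0.48 -0.82 -4.75] open 0.16
shift [ 0.0005 -0.0009  0.04  ] turn -0.001
```

View pics/c4.png

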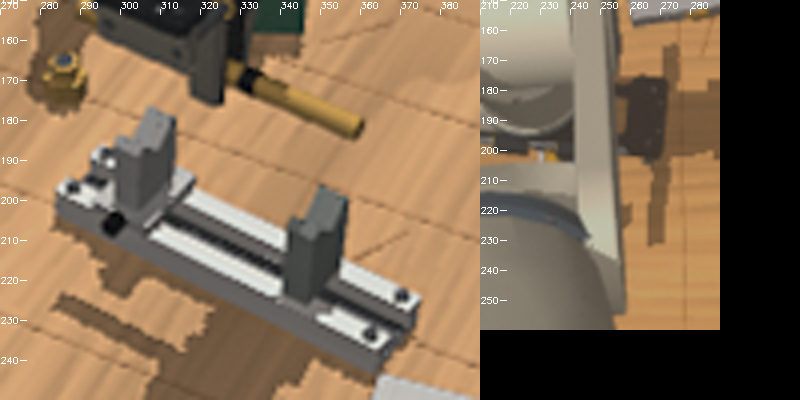

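Run:
```python
from fit import *
p=np.array([.5561,.0388]);d=np.array([np.cos(.101),-np.sin(.101)])
print([proj('scene',[*(p+X*d),.171]).round(1) for X in(.025,.1)])
# V-block peak corner positions: track-local, heights .091, using fitted track
t=np.array([0.57287,0.03821]);h=3.04165;c,s=np.cos(h),np.sin(h)
for X in(-.07,-.05,.053,.073):
  print(X,[proj('scene',[t[0]+c*X-s*Y,t[1]+s*X+c*Y,z]).round(1).tolist() for Y,z in((-.017,.091),(0,.0737),(.017,.091))])
im=cv2.imread('pics/scene_s3_raw.png')[165:235,285:375]
cv2.imwrite('pics/c5.png',cv2.resize(im,None,fx=8,fy=8,interpolation=cv2.INTER_CUBIC))
```

```text
[array([332.6, 169.7]), array([359.8, 181.5])]
-0.07 [[355.9, 198.9], [352.0, 207.7], [349.1, 206.9]]
-0.05 [[348.9, 195.7], [345.0, 204.5], [342.0, 203.7]]
0.053 [[314.4, 180.2], [310.7, 188.8], [307.2, 187.7]]
0.073 [[307.9, 177.3], [304.3, 185.8], [300.7, 184.7]]
```

View pics/c5.png

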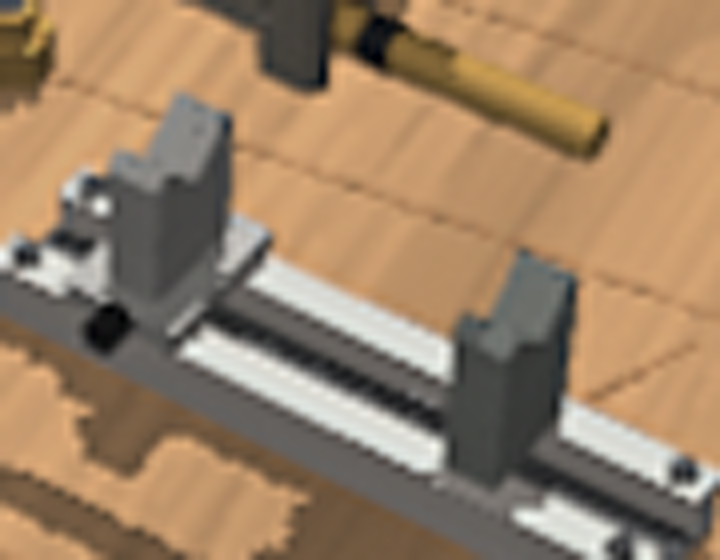

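Emit:
{"op": "jog_arm", "data": {"motion": [[1,0.0005,-0.001,0.03,0],[1,0.0005,-0.001,0.05,0],[1,0.0005,-0.001,0.065,0],[1,0.0005,-0.001,0.075,0],[1,0.0005,-0.001,0.08,0],[1,0.0005,-0.001,0.08,0],[1,0.0005,-0.001,0.08,0]]}}

```text
t: 6.65
eef_pos: [0.5571, 0.0401, 0.0809]
ee_rot: [-3.135, 0.159, 0.004]
ft_force: [0.4, 0.6, -4.3]
opening: 0.166
```

```bash
python3 to.py .5565 .0398 .0755 -.1
```

```text
t 6.65 pos [0.5571 0.0401 0.0809] head -0.1013 tilt [-0.002  0.003 -1.   ] F [ 0.41  0.59 -4.32] open 0.166
shift [-0.0006  0.0003  0.0054] turn -0.0013
```

Emit:
{"op": "jog_arm", "data": {"motion": [[1,0,0,0.0025,0],[1,0,0,0.0035,0],[1,0,0,0.0035,0],[1,0,0,0.0035,0]]}}

```text
t: 7.15
eef_pos: [0.5571, 0.0401, 0.0774]
ee_rot: [-3.135, 0.159, 0.004]
ft_force: [-0.3, -0.3, -4.1]
opening: 0.162
```

Emit:
{"op": "jog_arm", "data": {"motion": [[1,0,0,0.001,0],[1,0,0,0.002,0],[1,0,0,0.002,0]]}}

```text
t: 7.52
eef_pos: [0.5577, 0.0407, 0.0762]
ee_rot: [-3.134, 0.159, 0.002]
ft_force: [-1.4, 4.1, 3.7]
opening: 0.166
```

Emit:
{"op": "jog_arm", "data": {"motion": [[0.4,0,-0.0005,0.0015,0],[-0.4,0,-0.0005,0.0015,0],[-1,0,-0.0005,0.0015,0],[-1,0,-0.0005,0.0015,0],[-1,0,-0.0005,0.0015,0],[-1,0,-0.0005,0.0015,0],[-1,0,-0.0005,0.0015,0],[-1,0,-0.0005,0.0015,0]]}}

```text
t: 8.52
eef_pos: [0.5578, 0.0412, 0.0747]
ee_rot: [-3.134, 0.159, 0.002]
ft_force: [-0.4, -1.1, -0.7]
opening: 0.998
```

Emit:
{"op": "jog_arm", "data": {"motion": [[-1,0,0,-0.04,0],[-1,0,0,-0.09,0],[-1,0,0,-0.14,0],[-1,0,0,-0.15,0],[-1,0,0,-0.15,0]]}}

```text
t: 9.15
eef_pos: [0.558, 0.0407, 0.2249]
ee_rot: [-3.134, 0.159, 0.001]
ft_force: [-0.7, -0.8, -0.4]
opening: 0.999
```

```bash
python3 to.py .4726 .2941 .23 .0
```

```text
t 9.15 pos [0.558  0.0407 0.2249] head -0.1017 tilt [-0.     0.004 -1.   ] F [-0.67 -0.82 -0.41] open 0.999
shift [-0.1107 -0.2435 -0.0042] turn -0.1017
```

Run:
```python
from h import *
from scipy.optimize import least_squares
def tri(o):
    return least_squares(lambda p:np.concatenate([proj(c,p)-[u,v] for c,u,v in o]),[.4,.25,.1])
for n,o in (('big top',[('top',213/1.4,395/1.4),('scene',403/1.4,134/1.4)]),('pink top',[('top',161/1.4,378/1.4),('scene',443/1.4,133/1.4)]),('probe top',[('top',137,233),('scene',337.3,111.3)])):
    q=tri(o); print(n,q.x.round(3),q.fun.round(1))
save('scene','s4'); save('top','t4')
from comp import comp
comp('c6',[('scene_s4',(275,160,385,245),4,(0,0)),('scene_s4',(270,85,370,155),4,(0,345)),('top_t4',(110,215,180,295),4,(450,0)),('top_t4',(215,150,265,250),2,(450,330))],750,600)
```

```text
big top [0.343 0.241 0.187] [-0.3 -0.4 -0.5  0.1]
pink top [0.377 0.353 0.133] [-0.4 -0.5 -0.8  0.2]
probe top [0.471 0.297 0.141] [-0.5 -0.7 -0.8  0.2]
```

View pics/c6.png

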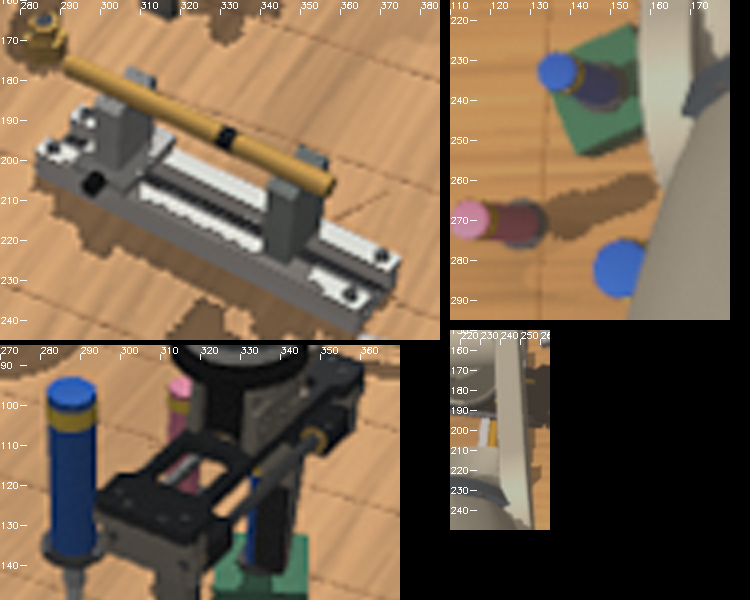

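Emit:
{"op": "jog_arm", "data": {"motion": [[-1,-0.022,-0.048,0,-0.03],[-1,-0.044,-0.097,0,-0.06],[-1,-0.066,-0.146,0,-0.1],[-1,-0.088,-0.195,0,-0.1],[-1,-0.105,-0.23,0,-0.1],[-1,-0.111,-0.2435,0,-0.1],[-1,-0.111,-0.2435,0,-0.1],[-1,-0.111,-0.2435,0,-0.1]]}}

```text
t: 10.25
eef_pos: [0.4715, 0.2929, 0.2238]
ee_rot: [-3.139, 0.004, 0.007]
ft_force: [-1.1, -1.0, -0.0]
opening: 0.997
```

```bash
python3 to.py .472 .295 .089 .0
python3 - <<'E'
from comp import *
from fit import fit
save('scene','s5'); save('top','t5')
o=[('scene',331.5,194.2,(.025,0,.085)),('scene',357.5,205.8,(.1,0,.085)),('scene',292,176.8,(-.1,0,.085))]
s,r=fit(o,[.556,.04,-.1]);print(s,r.tolist(),s[:2]+.025*np.array([np.cos(s[2]),np.sin(s[2])]))
p=observe()['eef_pos']
for dz in(0,-.008): print(proj('scene',p+[0,0,dz]),proj('top',p+[0,0,dz]))
comp('c7',[('scene_s5',(270,50,380,155),4,(0,0)),('top_t5',(110,200,180,280),4,(450,0)),('top_t5',(215,150,265,250),4,(0,425))],750,600)
E
```

```text
t 10.25 pos [0.4715 0.2929 0.2238] head -0.0023 tilt [-0.004  0.003 -1.   ] F [-1.14 -0.96 -0.04] open 0.997
shift [ 0.001  -0.0017  0.1348] turn -0.0023
[ 0.55717273  0.04221041 -0.09511052] [[0.3, 0.2], [0.3, 0.3], [-0.9, -0.8]] [0.58205974 0.03983623]
[337.96097582  86.98512898] [126.94543237 227.60636551]
[337.79081241  89.51815312] [128.09131366 228.04339733]
```

View pics/c7.png

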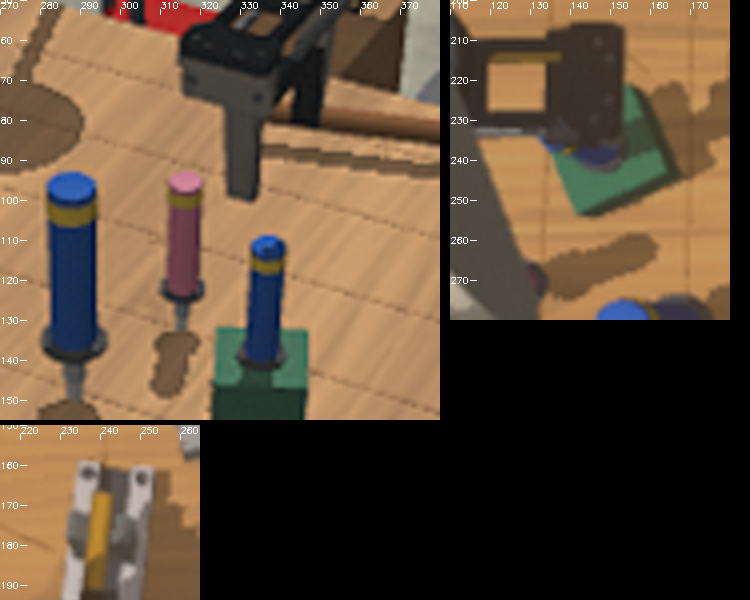

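Emit:
{"op": "jog_arm", "data": {"motion": [[-1,0.001,-0.0017,0.045,0],[-1,0.001,-0.0017,0.09,0],[-1,0.001,-0.0017,0.12,0],[-1,0.001,-0.0017,0.135,0],[-1,0.001,-0.0017,0.135,0],[1,0.001,-0.0017,0.135,0],[1,0.001,-0.0017,0.135,0],[1,0.001,-0.0017,0.135,0],[1,0.001,-0.0017,0.135,0],[1,0.001,-0.0017,0.135,0],[1,0.001,-0.0017,0.135,0],[1,0.001,-0.0017,0.135,0]]}}

```text
t: 11.85
eef_pos: [0.4722, 0.2951, 0.0891]
ee_rot: [-3.138, 0.005, 0.006]
ft_force: [-0.6, 0.1, -1.5]
opening: 0.279
```

Emit:
{"op": "jog_arm", "data": {"motion": [[1,0,0,0,0],[1,0,0,0,0],[1,0,0,0,0],[1,0,0,0,0]]}}

```text
t: 12.35
eef_pos: [0.4722, 0.2951, 0.0891]
ee_rot: [-3.138, 0.005, 0.006]
ft_force: [-0.6, -0.4, 0.4]
opening: 0.279
```

Emit:
{"op": "jog_arm", "data": {"motion": [[1,0,0,-0.02,0],[1,0,0,-0.06,0],[1,0,0,-0.11,0],[1,0,0,-0.14,0],[1,0,0,-0.14,0],[1,0,0,-0.14,0]]}}

```text
t: 13.1
eef_pos: [0.472, 0.2941, 0.2276]
ee_rot: [-3.139, 0.005, 0.009]
ft_force: [-0.4, -0.3, -2.5]
opening: 0.281
```

```bash
python3 to.py .582 .0398 .2 -.1
```

```text
t 13.1 pos [0.472  0.2941 0.2276] head -0.0031 tilt [-0.005  0.002 -1.   ] F [-0.36 -0.28 -2.53] open 0.281
shift [0.111  0.254  0.0265] turn 0.0969
```

Emit:
{"op": "jog_arm", "data": {"motion": [[1,0.02,0.045,0,0.02],[1,0.04,0.09,0,0.04],[1,0.06,0.135,0,0.06],[1,0.08,0.18,0,0.08],[1,0.096,0.22,0.01,0.097],[1,0.106,0.244,0.02,0.097],[1,0.111,0.254,0.026,0.097],[1,0.111,0.254,0.026,0.097],[1,0.111,0.254,0.026,0.097]]}}

```text
t: 14.22
eef_pos: [0.5817, 0.0408, 0.2003]
ee_rot: [-3.136, 0.156, 0.01]
ft_force: [-0.1, -0.9, -2.0]
opening: 0.281
```

```bash
python3 to.py .582 .0398 .1765 -.1
python3 - <<'E'
from comp import *
save('scene','s6'); save('top','t6')
p=observe()['eef_pos']
print('tip',proj('scene',p-[0,0,.0801]),'top',proj('scene',p+[0,0,.056]),'collar',proj('scene',p-[0,0,.0441]), 'band',proj('scene',[.582,.0398,.085]))
comp('c8',[('scene_s6',(280,115,380,215),6,(0,0)),('top_t6',(210,150,270,240),3,(610,0))])
E
```

```text
t 14.225 pos [0.5817 0.0408 0.2003] head -0.0993 tilt [-0.006  0.002 -1.   ] F [-0.08 -0.89 -2.04] open 0.281
shift [0.0006 0.001  0.0238] turn 0.0007
tip [332.66786377 183.88050893] top [335.66391897 140.75636207] collar [333.41555908 173.11845   ] band [331.81590741 194.39536937]
```

View pics/c8.png

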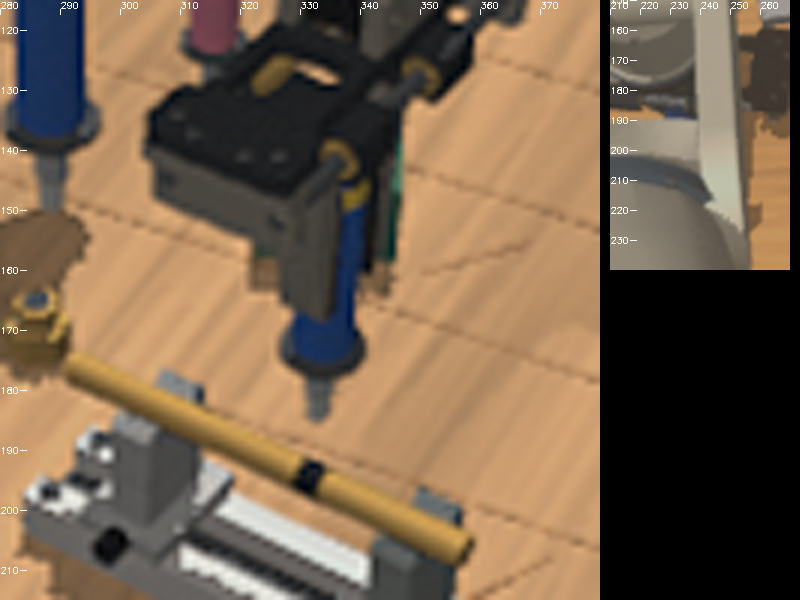

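Emit:
{"op": "jog_arm", "data": {"motion": [[1,0.0005,0.001,0.01,0],[1,0.0005,0.001,0.018,0],[1,0.0005,0.001,0.0235,0],[1,0.0005,0.001,0.0235,0],[1,0.0005,0.001,0.0235,0]]}}

```text
t: 14.95
eef_pos: [0.5823, 0.0398, 0.1774]
ee_rot: [-3.136, 0.155, 0.008]
ft_force: [0.2, 0.5, -1.9]
opening: 0.275
```

```bash
python3 to.py .582 .0396 .168 -.1
```

```text
t 14.95 pos [0.5823 0.0398 0.1774] head -0.099 tilt [-0.005  0.002 -1.   ] F [ 0.23  0.52 -1.95] open 0.275
shift [-0.0002  0.0003  0.0094] turn 0.001
```

Emit:
{"op": "jog_arm", "data": {"motion": [[1,0,0,0.002,0],[1,0,0,0.004,0],[1,0,0,0.005,0],[1,0,0,0.005,0],[1,0,0,0.005,0]]}}

```text
t: 15.58
eef_pos: [0.5823, 0.0398, 0.1725]
ee_rot: [-3.136, 0.155, 0.008]
ft_force: [-0.0, -0.7, -0.1]
opening: 0.279
```

Emit:
{"op": "jog_arm", "data": {"motion": [[1,0,0,0.001,0],[1,0,0,0.002,0],[1,0,0,0.002,0],[1,0,0,0.002,0]]}}

```text
t: 16.08
eef_pos: [0.5824, 0.0398, 0.1706]
ee_rot: [-3.136, 0.155, 0.008]
ft_force: [-0.3, -0.6, 1.1]
opening: 0.283
```

Emit:
{"op": "jog_arm", "data": {"motion": [[1,0,0,0.001,0],[1,0,0,0.0025,0],[1,0,0,0.0025,0],[1,0,0,0.0025,0]]}}

```text
t: 16.58
eef_pos: [0.5824, 0.0399, 0.1681]
ee_rot: [-3.136, 0.155, 0.008]
ft_force: [-0.3, -1.0, 2.3]
opening: 0.277
```

```bash
python3 to.py .582 .0396 .168 -.1;  python3 - <<'E'
from comp import *
for i in range(6): save('scene','s7'); print(observe()['ft_force'].round(2))
p=observe()['eef_pos']
print('tip',proj('scene',[p[0],p[1],.093]),'collar',proj('scene',p-[0,0,.0441]))
comp('c9',[('scene_s7',(280,125,380,225),6,(0,0))],600,600)
E
```

```text
t 16.575 pos [0.5824 0.0399 0.1681] head -0.099 tilt [-0.005  0.002 -1.   ] F [-0.27 -0.97  2.31] open 0.277
shift [-0.0004  0.0003  0.0001] turn 0.001
[-1.21  0.09  1.65]
[-0.15  0.23  2.74]
[-0.56 -0.41  1.34]
[-0.6   0.78  1.67]
[ 0.09 -0.02  2.06]
[ 0.52 -0.93  2.18]
tip [332.11513635 192.17068104] collar [332.73802014 183.21086434]
```

View pics/c9.png

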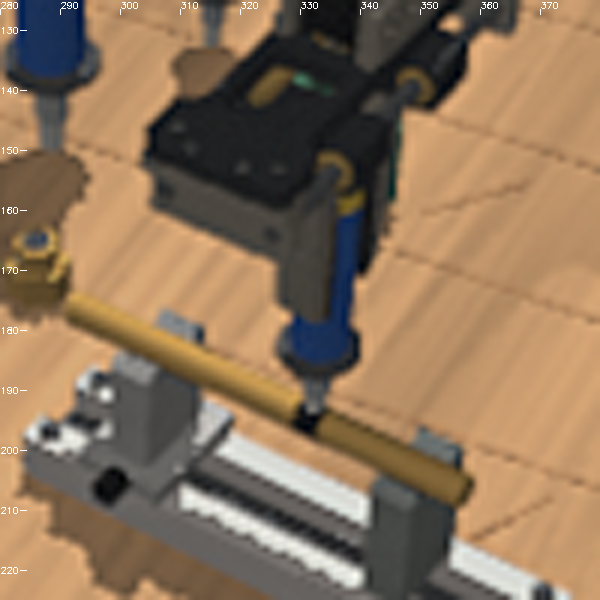

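```bash
python3 -c "
from h import *
print(env.job_done())"; python3 to.py .582 .0396 .168 -.1
```

```text
the job is handed in; nothing more can be done
None
the job is handed in; nothing more can be done
```

I laid the middle-sized brass spindle from the wooden rest into both V-notches, with its black band between the two blocks. Then I lifted the smaller blue probe out of the green stand and handed the job in at about 17 s while holding it on the band. The hand-in gave no verdict.

**Last checks:**
- **Spindle:** the last picture shows it seated level in both notches, with no visible shift of the carriage. No move went near the four bystanders, but I didn't measure them again afterwards.
- **Tip on the band:** along the bar, the tip is within about 1 mm of the band's centre in the scene picture. Across the bar, I could only infer about 1–2 mm from the arm's position, because the arm blocked the top camera.
- **Push:** contact force was about 4 N (wrist force went from about -2 N to +2 N, with roughly ±0.7 N of noise). That puts the plunger about 5 mm in by the tool height and about 6 mm by the force. The two disagree slightly, but both are inside the 2–8.5 mm limit.

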